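# Load the tape unwinder and hold its tensioner back

### The job

Load the twin-roll tape unwinder: put the green separator disc over the spindle flat onto the roll already there, then the fresh yellow roll over the spindle flat onto the disc, and let go of them. Then swing the sprung tensioner arm back towards the rolls, past its ratchet click, and finish still holding it well past the click, off its pawl (the pawl is only a safety catch), so that I can thread the tape. Leave the other things on the bench alone.

Things in the scene. Friction and masses are not known exactly. Their poses are not given: they have to be found in the camera images.
- unwinder: tape unwinder fixed to the bench: dark grey plate 180 (x) by 270 (y) by 12 mm, turned up to 0.4 rad. Origin: centre of its underside, on the bench; z up. On it, in mm from the origin: steel spindle at (-10,-85), arm pivot at (50,65), white guide roller (71 high) at (50,-20), tear bar (70 high) at (83,-48), pawl guide (36 high) at (50,122)
- spindle (a point): the seat on the aluminium turntable (72 mm across) round the foot of the upright steel spindle, on its axis, 16 mm above the bench. The spindle is 20 mm across with a tapered nose and ends 64 mm above this point
- pivot (a point): foot of the tensioner arm's upright pivot pin, on the plate's top, 12 mm above the bench; the axis of joint tensioner
- old_roll: partly used yellow tape roll, loose, already seated on the turntable over the spindle: 54 mm across, 24 mm high, 26 mm hole. Origin: centre of its underside
- separator: green plastic separator disc, 64 mm across, 6 mm thick, 26 mm hole, loose, about 20 g, lying flat on the bench at the robot's left. Origin: centre of its underside
- new_roll: fresh yellow tape roll with cardboard core, 60 mm across, 24 mm high, 26 mm hole, loose, about 60 g, lying flat on the bench at the robot's left. Origin: centre of its underside
- tensioner_arm: aluminium tensioner arm with idler block, upright white idler roller and red thumb nut at its free end, 110 mm from the pivot. Origin on the pivot axis, 12 mm above the bench; at rest its axes are the unwinder's, and the arm runs along its own -x. It turns with joint tensioner
- thumb_nut (a point): middle of the red thumb nut at the arm's free end, fixed to it: upright cylinder 18 mm across, 26 mm high, top 102 mm above the bench, this point 89 mm. Below it on the same axis: idler roller (18 mm, flanges 24 mm, 30 to 74 mm above the bench) and idler block
- tensioner (a joint): tensioner arm angle, rad: 0 at rest on its spring; grows anticlockwise from above: the nut goes from rest to the unwinder's -y, towards the rolls; back stop at 0.80. At the nut the spring needs 2.3 N at 0, 9.5 N at 0.80; the ratchet tooth adds 1 to 3 N on the way. The pawl clicks in behind the tooth at 0.47; let go after that, the arm falls back onto the pawl at 0.46
- pawl (a joint): travel of the brass pawl slider, m: 0 when home on the hub; lifts by about 0.006 while it rides up the ratchet tooth (arm at about 0.1 to 0.47) and springs home with the click
- spent_core: bystander: empty cardboard core, 33 mm across, 24 mm high, loose, standing at the robot's left. Origin: centre of its underside
- black_tape: bystander: wide black tape roll lying flat, 110 mm across, 48 mm high, loose, at the robot's right. Origin: centre of its underside
- knife: bystander: red and black cutter knife, about 150 mm long (along its x), 20 mm wide, 17 mm high, loose, far left. Origin: middle of its underside
- dispenser: bystander: blue desk tape dispenser, 60 by 165 mm, 98 mm high, loose, 0.9 kg, far right. Origin: centre of its underside
Mind the look-alikes: they are no part of the job. Several things have the shape of the separator; the one meant has the colours described above.

How it is judged (in metres and radians):
On the way, in this order (a step that is already met when the one before it is completed fails the run):
1. the separator disc lies flat over the spindle on the old roll, let go (horizontal distance between each of old_roll, separator and spindle below 0.006 m and z of old_roll in the frame of spindle between -0.004 and 0.004 m and angle between each of old_roll, separator's own z axis and vertical below 0.08 rad and z of separator in the frame of spindle between 0.02 and 0.028 m and contact force between the fingers and separator below 0.2 N), for 0.2 s.
2. the fresh roll lies flat over the spindle on the disc, let go (all of step 1 and horizontal distance between new_roll and spindle below 0.006 m and z of new_roll in the frame of spindle between 0.026 and 0.034 m and angle between new_roll's own z axis and vertical below 0.08 rad and contact force between the fingers and new_roll below 0.2 N), for 0.2 s.
3. the tensioner arm is pushed back past the click, the pawl home behind the tooth (value of joint tensioner above 0.53 rad and value of joint pawl below 0.002 m), for 0.2 s.
At the end, for the whole second after the job is handed in: Old roll, disc and fresh roll lie flat in that order over the spindle (4 mm in height, 6 mm off axis, 0.08 rad), the fingers off disc and fresh roll; the arm is steady beyond 0.53 rad, the pawl home (under 2 mm) behind the tooth, the fingers on the arm with over 2 N; bystanders within 20 mm (all of step 2 and all of step 3 and contact force between the fingers and tensioner_arm above 2 N and velocity of joint tensioner between -0.1 and 0.1 rad/s); the arm keeps its last pose, push and grip.
It fails at once if the empty core is disturbed (moved more than 20 mm) (distance of spent_core from where it was at the start of the episode above 0.02 m).
It fails at once if the black tape roll is disturbed (moved more than 20 mm) (distance of black_tape from where it was at the start of the episode above 0.02 m).
It fails at once if the knife is disturbed (moved more than 20 mm) (distance of knife from where it was at the start of the episode above 0.02 m).
It fails at once if the tape dispenser is disturbed (moved more than 20 mm) (distance of dispenser from where it was at the start of the episode above 0.02 m).
It also fails if it takes over 61 s, if anything falls off the work surface, if the arm or the gripper's body presses on something with over 40 N, if the wrist force passes 120 N, or if a joint passes its speed limit or range.

### The arm

A 6-joint arm with a two-finger parallel gripper is mounted at the origin on the work surface. World frame = base frame: x ahead of the robot, y to its left, z up, the work surface at z = 0. Lengths are in mm, angles in rad, forces in N, time in s.
With the tool pointing down it reaches from about 350 to 800 mm from the base axis. Payload 7.3 kg.
Tool frame: the origin (TCP) lies on the mounting face of the last link; the fingertips stand 173 mm ahead of it and the grasp point (between the pads) lies 155 mm ahead of it; z points along the fingers, y is the line along which they close (so a half turn about z gives the same grasp; the last joint's range is limited). The gripper opens to 85 mm and grips with 20 to 120 N. Pads are 22 mm wide; open, the fingers measure 114 mm over their backs; the gripper's body (76 mm by 85 mm) begins 54 mm behind the grasp point. The pads swing forward as they close: fully open they stand 13 mm farther back than shut.
Start: joints at [1.155, 0.342, 1.524, -0, 1.275, -0.146], TCP at [139.911, 506.017, 404.722] pointing down, gripper open.
Joint ranges: [-2.53, 2.53], [-0.77, 2.02], [0.04, 2.7], [-1, 4.14], [0.28, 2.66], [-3.11, 3.11]. Speed limits (rad/s): [2.57, 2.57, 3.14, 3.14, 3.14, 3.14].

### API

Orientations are given as a 3x3 rotation matrix whose columns are the frame's x, y, z axes.
In Python, from bench import robot, eyes, ticket gives the robot as it stands.
- The arm moves only by the shell command python3 -m handwheel 'ROWS' [FORCE]. ROWS is a JSON object of lists of equal length, an entry for each row: "twist": the turn, a rotation vector about the tool's x, y, z each as a share of 45 degrees, from -1 to 1, a list of three; "translation": the shift along the tool's x, y, z each as a share of 8 cm, from -1 to 1, a list of three; "fingers": the gripper command: -1 is fully open, 1 is shut, values between are in proportion. A call has 1 to 12 rows; each row shifts and turns the commanded pose from where the row before left it, along the tool's axes as they then stand; what a row does not reach is not made up. A row lasts 1/10 s, in which the tool goes at most 50 mm and 8.59 degrees, less where a joint would pass 70% of its speed; a pose out of reach is approached as far as the arm can. A call with a number of a shift or a turn outside -1 to 1 is refused whole. A call with a gripper value outside its range is refused whole. The fingers move at their own pace and stop on an object; FORCE is the grip in N (left out, the last holds). Time passes only in rows, so rows that do not move let the fingers close. It gives the time, the measured TCP pose, the force, the opening and the grip force at its end, in the units of the state.
- robot.state(): the state, without advancing time (a new reading comes with each control period).
- eyes.read_camera(name): name is "scene" or "top"; returns a dict with "img" (420x560x3 uint8, red, green, blue), "fx", "fy", "cx", "cy" (pixels), "distortion" ([k1, k2, p1, p2, k3] as OpenCV has them; the pictures are not rectified), "extrinsics" (4x4, takes a point from world to camera coordinates). Camera axes: x right, y down, z forward; pixel columns grow to the right and rows downward; lengths in mm; the calibration is good to about 2 mm. A picture is of the moment at which its call begins. There is no depth.
- ticket.job_done(): hands the job in; it is judged then, once.
The state is a dict: "time_s": time; "q": joint angles; "joint_velocities": joint speeds; "joint_efforts": joint torques, N m; "position": TCP position; "tcp_rot": TCP orientation; "ft_force": force on the tool from outside, world axes, zero at the start; "ft_torque": the same for the moment, N m; "finger_gap": opening from 0.0 (shut) to 1.0 (fully open); "gripper_force": force on a finger pad.
Only numpy, scipy, OpenCV 4.12 (cv2) and the standard library are available. Lean on these libraries where they do the work, as an engineer would, in place of code of your own. Each camera call takes 0.05 s, during which the arm holds its last target. There are 200 camera calls.

## Working session

There is one attempt and no reset: what is moved stays moved. The work goes in short steps, Python scripts to look and compute and a shell command to move; the robot and the scene stay as the last step left them, time stands still between calls to the robot, and variables do not carry over. Pictures are saved under pics/ and viewed, at most 10 in all, crops included, and the job is handed in when it is done.

```bash
mkdir -p pics; ls; cat > h.py <<'E'
import numpy as np,cv2
from bench import robot,eyes,ticket
def cam(n):
    c=eyes.read_camera(n);K=np.array([[c['fx'],0,c['cx']],[0,c['fy'],c['cy']],[0,0,1.]])
    return c['img'],K,np.array(c['distortion'],float),np.array(c['extrinsics'],float)
def ray(c,u,v,z):
    _,K,d,E=c
    p=cv2.undistortPoints(np.array([[[u,v]]],float),K,d)[0,0]
    R,t=E[:3,:3],E[:3,3];o=-R.T@t;D=R.T@np.array([p[0],p[1],1])
    return o+D*(z-o[2])/D[2]
def proj(c,P):
    _,K,d,E=c
    return cv2.projectPoints(np.atleast_2d(np.array(P,float)),cv2.Rodrigues(E[:3,:3])[0],E[:3,3],K,d)[0][:,0]
E
python3 - <<'E'
from h import *
for n in('scene','top'):
    c=cam(n);cv2.imwrite(f'pics/{n}0.png',cv2.resize(c[0][:,:,::-1],(784,588),interpolation=cv2.INTER_CUBIC))
    np.save(n+'0.npy',c[0]);print(n,c[1],c[3])
s=robot.state();print(s['position'],s['tcp_rot'],s['finger_gap'],s['time_s'])
E
```

```text
pics
scene [[535.67353835   0.         275.14868919]
 [  0.         535.67353835 205.3117696 ]
 [  0.           0.           1.        ]] [[-6.77399607e-01  7.35455659e-01 -1.53214384e-02  3.67298970e+02]
 [ 4.33295205e-01  3.82086758e-01 -8.16250559e-01 -1.47579122e+02]
 [-5.94461974e-01 -5.59566513e-01 -5.77494830e-01  1.76300555e+03]
 [ 0.00000000e+00  0.00000000e+00  0.00000000e+00  1.00000000e+00]]
top [[480.78297209   0.         279.94236115]
 [  0.         480.78297209 204.57944374]
 [  0.           0.           1.        ]] [[ 6.47005717e-03 -9.99978768e-01 -7.76381237e-04  1.05644883e-01]
 [-9.86068172e-01 -6.25099682e-03 -1.66224201e-01  5.50602363e+02]
 [ 1.66215818e-01  1.84104491e-03 -9.86087680e-01  1.31792821e+03]
 [ 0.00000000e+00  0.00000000e+00  0.00000000e+00  1.00000000e+00]]
[139.85470224 505.90102064 404.09852709] [[-9.63827563e-01  2.66525998e-01 -5.66908273e-04]
 [ 2.66526523e-01  9.63826728e-01 -1.28503368e-03]
 [ 2.03906462e-04 -1.38964697e-03 -9.99999014e-01]] 0.9976768377473186 0.1
```

View pics/top0.png

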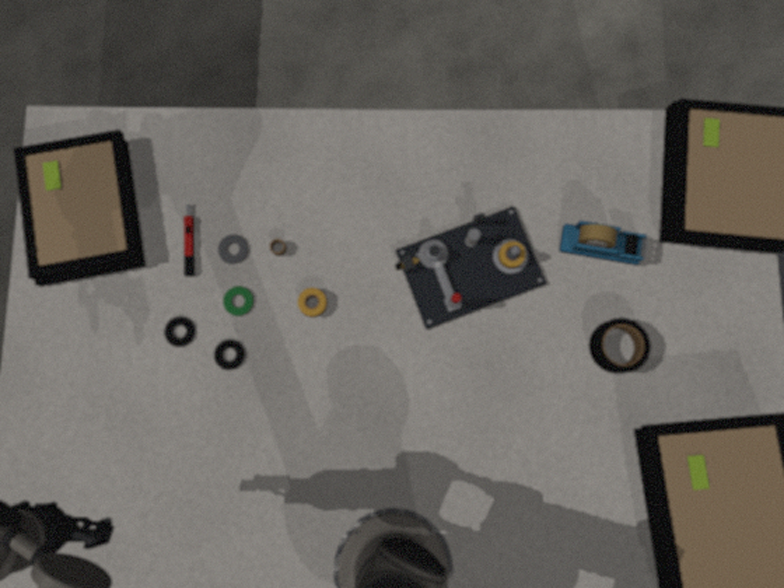

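View pics/scene0.png

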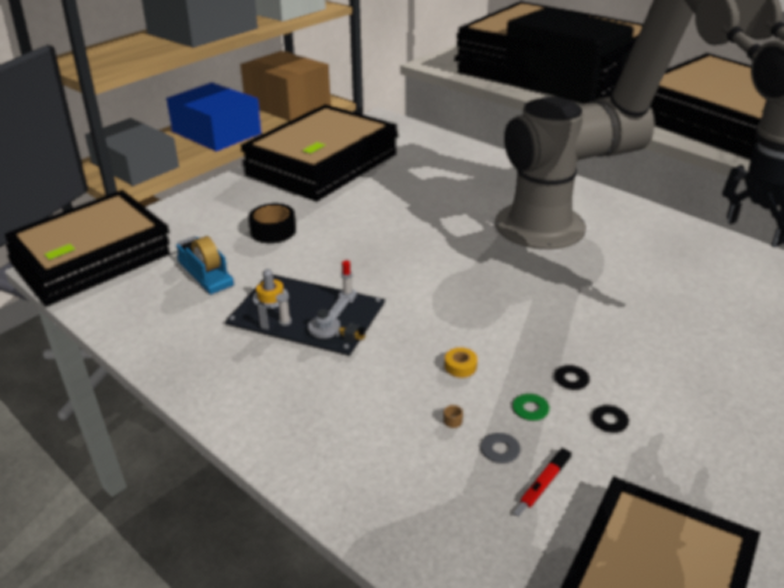

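The top view shows the green disc at (238,301), the fresh roll at (312,302), the spindle at (512,254), the nut at (456,298) and the plate corners at (398,250), (513,208), (547,282) and (430,327). All are in 1.4x pixels.

```bash
cat > m.py <<'E'
from h import *
from scipy.optimize import least_squares
C={n:cam(n) for n in('top','scene')}
def blob(n,lo,hi,uv,r=22):
    im=cv2.cvtColor(C[n][0],cv2.COLOR_RGB2HSV);m=cv2.inRange(im,lo,hi)
    k=np.zeros_like(m);cv2.circle(k,(int(uv[0]),int(uv[1])),r,255,-1);m&=k
    q=cv2.findContours(m,cv2.RETR_EXTERNAL,cv2.CHAIN_APPROX_NONE)[0];q=max(q,key=cv2.contourArea)
    h=cv2.convexHull(q);M=cv2.moments(h);return M['m10']/M['m00'],M['m01']/M['m00'],M['m00']
def ring(c,x,y,h,r):  # silhouette hull centroid, area
    a=np.linspace(0,6.28,60);P=[[x+r*np.cos(t),y+r*np.sin(t),z] for z in(0,h) for t in a]
    M=cv2.moments(cv2.convexHull(proj(c,P).astype(np.float32)));return M['m10']/M['m00'],M['m01']/M['m00'],M['m00']
G=((40,100,30),(85,255,255));Y=((12,130,90),(30,255,255))
def fit(bl,h,r,x0):
    return least_squares(lambda p:np.concatenate([np.subtract(ring(C[n],*p,h,r)[:2],b[:2]) for n,b in bl.items()]),x0)
E
python3 - <<'E'
from m import *
for nm,col,h,r,t,s in(('disc',G,6,32,(238,301),(530,406)),('roll',Y,24,30,(312,302),(460,362))):
    b={'top':blob('top',*col,np.array(t)/1.4),'scene':blob('scene',*col,np.array(s)/1.4)}
    f=fit(b,h,r,ray(C['top'],*b['top'][:2],h)[:2]);print(nm,f.x.round(1),f.fun.round(2),[(n,v[2],ring(C[n],*f.x,h,r)[2]) for n,v in b.items()])
    for n in b: print(fit({n:b[n]},h,r,f.x).x.round(1))
# unwinder
obs=[('top',(398,250),None),('top',(513,208),None)]
cor=[(-90,-135,12),(90,-135,12),(90,135,12),(-90,135,12)]
L=[(-10,-85,80)]
T={(90,135,12):(397,250),(90,-135,12):(514,207),(-90,-135,12):(548,282),(-90,135,12):(429,328)}
def W(p,q): c,s=np.cos(p[2]),np.sin(p[2]);return [p[0]+c*q[0]-s*q[1],p[1]+s*q[0]+c*q[1],q[2]]
f=least_squares(lambda p:np.concatenate([proj(C['top'],W(p,q))[0]-np.array(u)/1.4 for q,u in T.items()]),[550,-100,.3])
print('unw',f.x,f.fun.round(1))
p=f.x
for q in((-10,-85,80),(50,65,12),(-60,65,102)):print(q,np.round(W(p,q),1),[(proj(C[n],W(p,q))[0]*1.4).round() for n in C])
print([ (proj(C['scene'],W(p,q))[0]*1.4).round() for q in cor])
for n,P in(('top',W(p,(-10,-85,60))),('scene',W(p,(-10,-85,60)))):
    u,v=proj(C[n],P)[0].astype(int)
    i=C[n][0][max(v-52,0):v+53,u-70:u+70];print(n,u-70,v-52)
    cv2.imwrite(f'pics/c_{n}.png',cv2.resize(i[:,:,::-1],None,fx=5.7,fy=5.7,interpolation=cv2.INTER_CUBIC))
E
```

```text
disc [527.3 323.4] [ 0.16 -0.32  0.28 -0.2 ] [('top', 293.0, 388.2130540397484), ('scene', 345.0, 443.1902259113267)]
[526.3 323.8]
[528.3 323.3]
roll [523.3 168.1] [ 0.22 -0.09  0.14 -0.05] [('top', 283.5, 365.60055163351353), ('scene', 377.5, 460.63395201950334)]
[523.  168.7]
[523.7 168. ]
unw [ 6.00156672e+02 -1.63341948e+02  3.76876996e-01] [-0.6 -0.1  0.7 -1.7  0.6  0.5 -0.7  1.1]
(-10, -85, 80) [ 622.1 -246.1   80. ] [array([518., 249.]), array([266., 269.])]
(50, 65, 12) [622.7 -84.5  12. ] [array([434., 255.]), array([324., 329.])]
(-60, 65, 102) [ 520.4 -125.   102. ] [array([458., 297.]), array([345., 260.])]
[array([267., 271.]), array([223., 319.]), array([349., 350.]), array([385., 296.])]
top 298 127
scene 120 145
```

View pics/c_top.png

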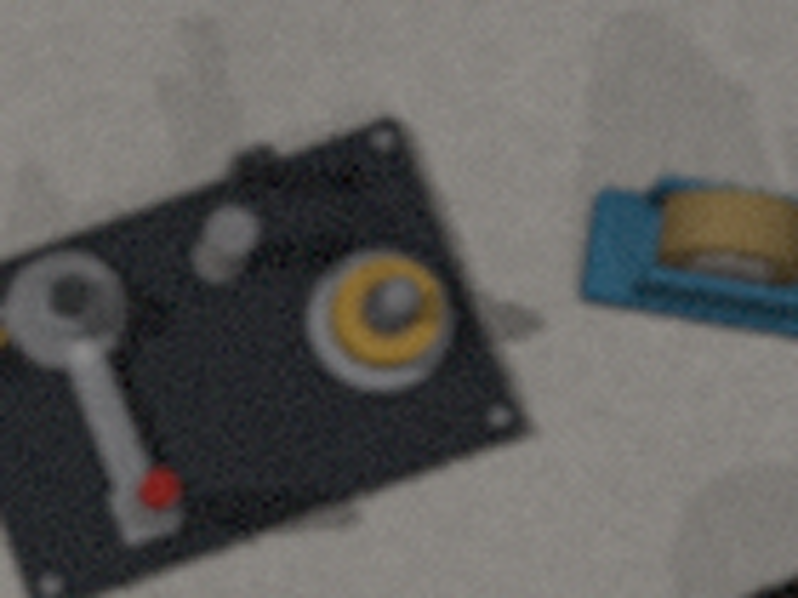

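View pics/c_scene.png

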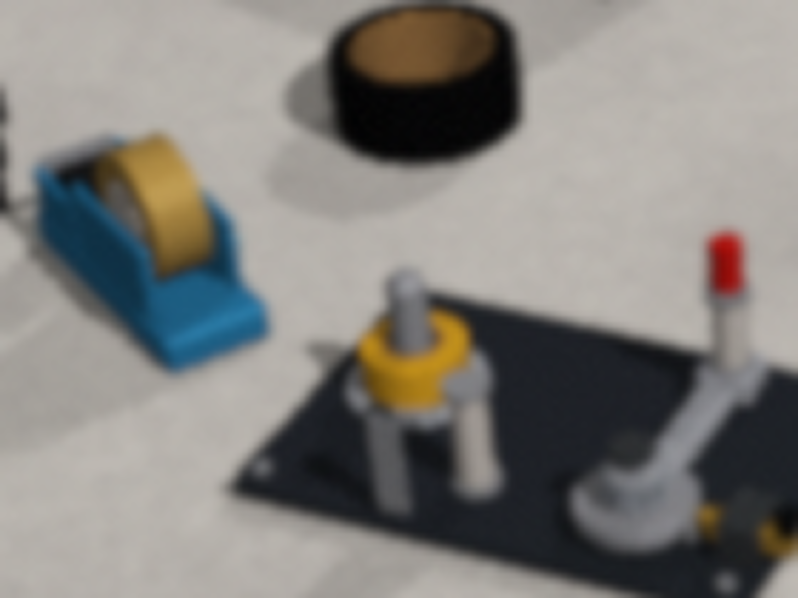

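The enlarged crops show these points, in crop pixels:

| Point | Top crop | Scene crop |
|---|---|---|
| Spindle tip | (403,297) | (405,274) |
| Turntable | (379,320) | – |
| Old roll | (387,309) | – |
| Nut | (160,486), its top | (726,263), its middle |
| Plate corners | (395,118), (530,432) | (232,488) |

I'll refine the unwinder pose with all of them.

```bash
cat > u.py <<'E'
from m import *
def W(p,q): c,s=np.cos(p[2]),np.sin(p[2]);return [p[0]+c*q[0]-s*q[1],p[1]+s*q[0]+c*q[1],q[2]]
t=lambda a,b:(298+a/5.7-.41,127+b/5.7-.41)
s=lambda a,b:(120+a/5.7-.41,145+b/5.7-.41)
O=[('top',(-10,-85,78),t(403,297),2),('top',(-10,-85,40),t(387,309),2),('top',(-10,-85,16),t(379,320),2),('top',(-60,65,102),t(160,486),1),
('scene',(-10,-85,79),s(405,274),2),('scene',(-60,65,89),s(726,263),1),
('top',(90,-135,12),t(397,117),1),('top',(-90,-135,12),t(531,432),1),('top',(90,135,12),(397/1.4,250/1.4),.7),('top',(-90,135,12),(429/1.4,328/1.4),.7),('scene',(90,-135,12),s(232,488),1)]
E
python3 - <<'E'
from u import *
f=least_squares(lambda p:np.concatenate([w*(proj(C[n],W(p,q))[0]-u) for n,q,u,w in O]),[600,-163,.37])
p=f.x;print(p)
for n,q,u,w in O: print(n,q,(proj(C[n],W(p,q))[0]-u).round(2))
for q in((-10,-85,16),(50,65,12),(-60,65,102)):print(q,np.round(W(p,q),1))
def tri(obs,x0): return least_squares(lambda P:np.concatenate([proj(C[n],[P[0],P[1],z])[0]-u for n,z,u in obs]),x0).x
print('spindle alone',tri([(n,q[2],u) for n,q,u,w in O if q[1]==-85],[620,-240]))
print('nut alone',tri([(n,q[2],u) for n,q,u,w in O if q[1]==65],[520,-125]))
E
```

```text
[ 6.00323166e+02 -1.59716214e+02  3.73332296e-01]
top (-10, -85, 78) [-0.02 -0.69]
top (-10, -85, 40) [0.39 0.12]
top (-10, -85, 16) [ 0.35 -0.04]
top (-60, 65, 102) [0.2  0.44]
scene (-10, -85, 79) [ 0.44 -0.02]
scene (-60, 65, 89) [ 0.55 -0.3 ]
top (90, -135, 12) [-0.44 -0.89]
top (-90, -135, 12) [ 0.03 -0.31]
top (90, 135, 12) [-1.79 -0.37]
top (-90, 135, 12) [-2.17  0.97]
scene (90, -135, 12) [ 0.02 -1.64]
(-10, -85, 16) [ 622.  -242.5   16. ]
(50, 65, 12) [623.2 -81.   12. ]
(-60, 65, 102) [ 520.7 -121.1  102. ]
spindle alone [ 621.85046563 -242.17963396]
nut alone [ 522.35839148 -120.87906359]
```

```bash
cat >> h.py <<'E'
def go(x,y,z=None,yaw=None):
    """remaining shift in tool shares, turn about tool z in 45deg shares; yaw = heading of tool y axis, deg"""
    s=robot.state();R=np.array(s['tcp_rot']);p=np.array(s['position'])
    d=np.array([x,y,p[2] if z is None else z])-p
    h=np.degrees(np.arctan2(R[1,1],R[0,1]));print('t',s['time_s'],'pos',p.round(1),'yaw',h.round(2),'tilt',R[:2,2].round(4),'F',np.round(s['ft_force'],1),'gap',round(s['finger_gap']*85,1),'grip',s['gripper_force'])
    print('shares',(R.T@d/80).round(3),'dist',np.linalg.norm(d).round(1),'turn',None if yaw is None else round(-(yaw-h)/45,3))
E
python3 -m handwheel '{"translation":[[-0.479,-0.083,0.2],[-0.479,-0.083,0.2],[-0.479,-0.083,0.2],[-0.479,-0.083,0.2],[-0.479,-0.083,0.2],[-0.479,-0.083,0.2],[-0.479,-0.083,0.2],[-0.479,-0.083,0.2],[-0.479,-0.083,0.2],[-0.479,-0.083,0.2],[-0.479,-0.083,0.2],[0,0,0]],"twist":[[0,0,0],[0,0,0],[0,0,0],[0,0,0],[0,0,0],[0,0,0],[0,0,0],[0,0,0],[0,0,0],[0,0,0],[0,0,0],[0,0,0]],"fingers":[-0.74,-0.74,-0.74,-0.74,-0.74,-0.74,-0.74,-0.74,-0.74,-0.74,-0.74,-0.74]}' 30
python3 -c "
from h import *
go(527.3,323.4,190)"
```

```text
time_s: 1.5
position: [530.0, 320.4, 226.1]
tcp_rot: [[-0.963, 0.271, -0.001], [0.271, 0.963, -0.002], [0.001, -0.002, -1.0]]
ft_force: [-1.4, -0.0, -0.6]
finger_gap: 0.869
gripper_force: 0.0
t 1.5 pos [530.  320.4 226.1] yaw 74.29 tilt [-0.0011 -0.0015] F [-1.4 -0.  -0.6] gap 73.9 grip 0.0
shares [0.042 0.027 0.451] dist 36.3 turn None
```

```bash
python3 -m handwheel '{"translation":[[0.042,0.027,0.25],[0,0,0.2],[0,0,0.12],[0,0,0]],"twist":[[0,0,0],[0,0,0],[0,0,0],[0,0,0]],"fingers":[-0.74,-0.74,-0.74,-0.74]}'
python3 - <<'E'
from h import *
go(527.3,323.4,175)
c=cam('scene');u,v=proj(c,[527,323,20])[0].astype(int)
cv2.imwrite('pics/g1.png',cv2.resize(c[0][v-45:v+30,u-50:u+50][:,:,::-1],None,fx=6,fy=6,interpolation=cv2.INTER_CUBIC))
E
```

```text
time_s: 1.9
position: [523.3, 326.4, 181.9]
tcp_rot: [[-0.964, 0.266, -0.002], [0.266, 0.964, -0.001], [0.002, -0.002, -1.0]]
ft_force: [0.6, 0.1, 0.1]
finger_gap: 0.87
gripper_force: 0.0
t 1.9 pos [523.3 326.4 181.9] yaw 74.57 tilt [-0.0024 -0.001 ] F [0.6 0.1 0.1] gap 73.9 grip 0.0
shares [-0.058 -0.022  0.087] dist 8.5 turn None
```

View pics/g1.png

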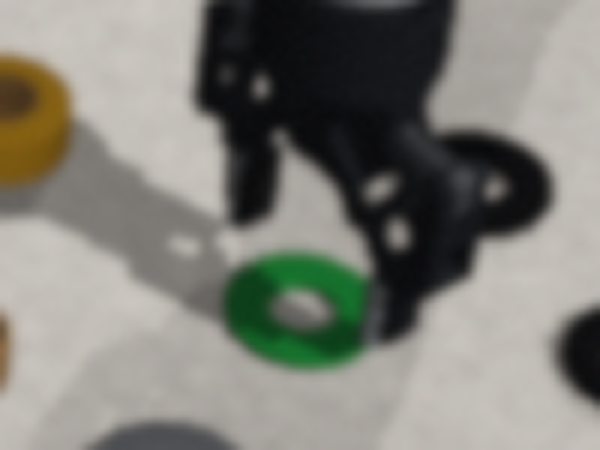

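The fingers straddle the disc at crop pixel (300,310), with the tips still above it. I'll trim the position, let it settle and go down.

```bash
python3 -m handwheel '{"translation":[[-0.058,-0.022,0.05],[0,0,0],[0,0,0]],"twist":[[0,0,0],[0,0,0],[0,0,0]],"fingers":[-0.74,-0.74,-0.74]}' >/dev/null
python3 -c "
from h import *
go(527.3,323.4,172)"
```

```text
t 2.25 pos [528.3 323.3 179.6] yaw 74.52 tilt [0.0008 0.0004] F [-0.2 -0.6  0.1] gap 73.6 grip 0.0
shares [ 0.013 -0.002  0.095] dist 7.7 turn None
```

```bash
python3 -m handwheel '{"translation":[[0,0,0.08],[0,0,0.05],[0,0,0],[0,0,0]],"twist":[[0,0,0],[0,0,0],[0,0,0],[0,0,0]],"fingers":[-0.7,-0.65,-0.6,-0.6]}' >/dev/null
python3 - <<'E'
from h import *
go(527.3,323.4,165)
c=cam('scene');u,v=proj(c,[527,323,20])[0].astype(int)
cv2.imwrite('pics/g2.png',cv2.resize(c[0][v-45:v+30,u-50:u+50][:,:,::-1],None,fx=6,fy=6,interpolation=cv2.INTER_CUBIC))
E
```

```text
t 2.65 pos [528.  323.4 168.5] yaw 74.55 tilt [-0.0004 -0.0001] F [ 0.4  0.3 -0.4] gap 67.7 grip 0.0
shares [ 0.008 -0.002  0.043] dist 3.5 turn None
```

View pics/g2.png

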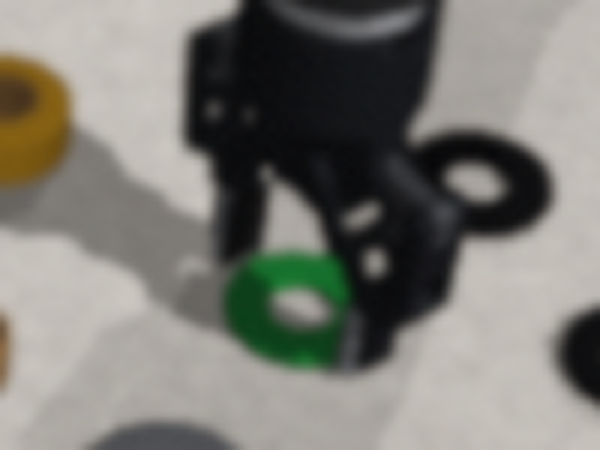

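The near tip at (360,365) is almost down at the bench. One more small step down, then I'll close.

```bash
python3 -m handwheel '{"translation":[[0,0,0.03],[0,0,0],[0,0,0]],"twist":[[0,0,0],[0,0,0],[0,0,0]],"fingers":[-0.6,-0.6,-0.6]}'
python3 -m handwheel '{"translation":[[0,0,0],[0,0,0],[0,0,0],[0,0,0],[0,0,0]],"twist":[[0,0,0],[0,0,0],[0,0,0],[0,0,0],[0,0,0]],"fingers":[-0.45,-0.3,-0.3,-0.3,-0.3]}' 30
python3 -c "
from h import *
go(527.3,323.4,165)"
```

```text
time_s: 3.0
position: [528.0, 323.3, 166.3]
tcp_rot: [[-0.964, 0.267, -0.0], [0.267, 0.964, 0.0], [0.0, 0.0, -1.0]]
ft_force: [-0.2, -0.8, -0.1]
finger_gap: 0.802
gripper_force: 0.0
time_s: 3.5
position: [528.4, 323.5, 167.8]
tcp_rot: [[-0.964, 0.266, 0.002], [0.266, 0.964, 0.001], [-0.002, 0.001, -1.0]]
ft_force: [-1.5, -0.7, 9.9]
finger_gap: 0.734
gripper_force: 34.8
t 3.5 pos [528.4 323.5 167.8] yaw 74.55 tilt [0.0019 0.0007] F [-1.5 -0.7  9.9] gap 62.4 grip 34.814695020734234
shares [ 0.013 -0.005  0.035] dist 3.0 turn None
```

```bash
python3 -m handwheel '{"translation":[[0,0,-0.1],[0,0,-0.3],[0,0,-0.5],[0,0,-0.5],[0,0,-0.3],[0,0,0],[0,0,0]],"twist":[[0,0,0],[0,0,0],[0,0,-0.164],[0,0,-0.164],[0,0,-0.164],[0,0,-0.164],[0,0,-0.164]],"fingers":[-0.3,-0.3,-0.3,-0.3,-0.3,-0.3,-0.3]}'
python3 -c "
from h import *
go(622,-242,290,111.4)"
```

```text
time_s: 4.2
position: [528.0, 323.3, 304.0]
tcp_rot: [[-0.929, -0.37, 0.002], [-0.37, 0.929, 0.001], [-0.002, 0.0, -1.0]]
ft_force: [-0.3, 0.3, -0.3]
finger_gap: 0.734
gripper_force: 32.9
t 4.2 pos [528.  323.3 304. ] yaw 111.75 tilt [0.0021 0.0011] F [-0.3  0.3 -0.3] gap 62.4 grip 32.90790796279907
shares [ 1.528 -6.999  0.169] dist 573.3 turn 0.008
```

```bash
python3 -m handwheel '{"translation":[[0.127,-0.583,0],[0.127,-0.583,0],[0.127,-0.583,0],[0.127,-0.583,0],[0.127,-0.583,0],[0.127,-0.583,0],[0.127,-0.583,0],[0.127,-0.583,0],[0.127,-0.583,0],[0.127,-0.583,0],[0.127,-0.583,0],[0.127,-0.583,0]],"twist":[[0,0,0],[0,0,0],[0,0,0],[0,0,0],[0,0,0],[0,0,0],[0,0,0],[0,0,0],[0,0,0],[0,0,0],[0,0,0],[0,0,0]],"fingers":[-0.3,-0.3,-0.3,-0.3,-0.3,-0.3,-0.3,-0.3,-0.3,-0.3,-0.3,-0.3]}' >/dev/null
python3 -m handwheel '{"translation":[[0,0,0],[0,0,0],[0,0,0]],"twist":[[0,0,0],[0,0,0],[0,0,0]],"fingers":[-0.3,-0.3,-0.3]}' >/dev/null
python3 -c "
from h import *
go(622,-242,260,111.4)"
```

```text
t 5.7 pos [ 619.  -241.1  302.2] yaw 111.48 tilt [-0.0007  0.0009] F [-0.5  0.8  0. ] gap 62.2 grip 32.95067846775055
shares [-0.031 -0.024  0.527] dist 42.3 turn 0.002
```

```bash
python3 -m handwheel '{"translation":[[-0.031,-0.024,0.3],[0,0,0.2],[0,0,0],[0,0,0]],"twist":[[0,0,0],[0,0,0],[0,0,0],[0,0,0]],"fingers":[-0.3,-0.3,-0.3,-0.3]}' >/dev/null
python3 - <<'E'
from h import *
go(622,-242,207)
i=[]
for n in('scene','top'):
    c=cam(n);u,v=proj(c,[622,-242,80])[0].astype(int);print(n,u-33,v-45)
    i.append(cv2.resize(c[0][v-45:v+30,u-33:u+34][:,:,::-1],None,fx=5.9,fy=5.9,interpolation=cv2.INTER_CUBIC))
cv2.imwrite('pics/p1.png',np.hstack(i));print(i[0].shape)
E
```

```text
t 6.1 pos [ 622.4 -241.8  262.8] yaw 111.54 tilt [-0.0001  0.0002] F [ 0.3 -0.4 -0.2] gap 61.9 grip 32.95706927776337
shares [ 0.006 -0.001  0.698] dist 55.8 turn None
scene 158 147
top 335 132
(442, 395, 3)
```

View pics/p1.png

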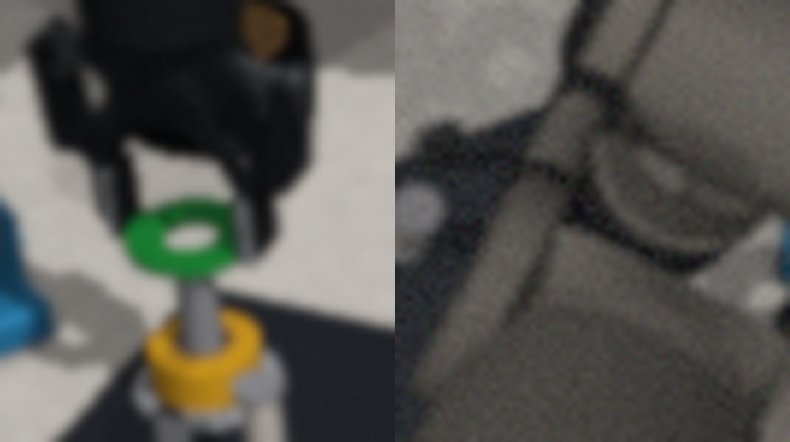

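The scene half shows the disc held level, its hole at about (190,236) and its left edge at (125,232). The spindle shaft is below it at about (202,310). The arm hides the top view. I'll compare these with the projections.

```bash
python3 - <<'E'
from h import *
c=cam('scene')
f=lambda P:((proj(c,P)-[158,147]+.5)*5.9-.5).round(0)
a=np.linspace(0,6.28,120)
for x,y in((622,-242),(622.4,-241.8)):
  print('hole top/bot',f([[x,y,101],[x,y,95]]).tolist(),'shaft60',f([[x,y,62]]).tolist())
  d=f([[x+32*np.cos(t),y+32*np.sin(t),z] for t in a for z in(95,101)]);print('disc x',d[:,0].min(),d[:,0].max(),'y',d[:,1].min(),d[:,1].max())
  d=f([[x+27*np.cos(t),y+27*np.sin(t),z] for t in a for z in(16,40)]);print('oldroll x',d[:,0].min(),d[:,0].max(),'ymax',d[:,1].max(),d[:,1].min())
# mm effect of horizontal px
print(f([[622,-242,98],[623,-242,98],[622,-241,98]]).tolist(), (proj(c,[[622,-242,98],[632,-242,98],[622,-232,98]])*5.9).tolist())
i=c[0];hs=cv2.cvtColor(i,cv2.COLOR_RGB2HSV)
for lo,hi,nm in(((40,90,30),(85,255,255),'g'),((12,120,80),(30,255,255),'y')):
  m=cv2.inRange(hs,lo,hi)[147:222,158:225];ys,xs=np.nonzero(m);k=(ys>30)&((xs>20) if nm=='y' else (xs>=0));xs,ys=xs[k],ys[k]
  print(nm,(xs.min())*5.9,(xs.max()+1)*5.9,ys.min()*5.9,(ys.max()+1)*5.9)
E
```

```text
hole top/bot [[193.0, 233.0], [195.0, 244.0]] shaft60 [[202.0, 302.0]]
disc x 125.0 263.0 y 196.0 282.0
oldroll x 150.0 268.0 ymax 414.0 308.0
hole top/bot [[193.0, 234.0], [194.0, 244.0]] shaft60 [[202.0, 302.0]]
disc x 124.0 263.0 y 197.0 283.0
oldroll x 150.0 268.0 ymax 414.0 308.0
[[194.0, 238.0], [192.0, 239.0], [195.0, 239.0]] [[1123.852325972344, 1103.258996519163], [1107.387566283199, 1112.1478232828565], [1137.6331088960612, 1111.0291540511257]]
g 118.0 236.0 200.60000000000002 277.3
y 141.60000000000002 265.5 306.8 413.0
```

```bash
python3 -m handwheel '{"translation":[[0,0,0.1],[0,0,0.1],[0,0,0.1],[0,0,0]],"twist":[[0,0,0],[0,0,0],[0,0,0],[0,0,0]],"fingers":[-0.3,-0.3,-0.3,-0.3]}'
python3 -c "
from h import *
go(622,-242,209)"
```

```text
time_s: 6.65
position: [621.7, -242.9, 236.3]
tcp_rot: [[-0.931, -0.365, -0.003], [-0.365, 0.931, 0.002], [0.002, 0.003, -1.0]]
ft_force: [0.2, 0.3, -0.6]
finger_gap: 0.73
gripper_force: 33.0
t 6.65 pos [ 621.7 -242.9  236.3] yaw 111.43 tilt [-0.0029  0.0017] F [ 0.2  0.3 -0.6] gap 62.0 grip 32.95470982789993
shares [-0.009  0.008  0.341] dist 27.3 turn None
```

No force, and the disc is 11 mm over the nose. I'll continue down.

```bash
python3 -m handwheel '{"translation":[[0,0,0.08],[0,0,0.08],[0,0,0.08],[0,0,0.06],[0,0,0],[0,0,0]],"twist":[[0,0,0],[0,0,0],[0,0,0],[0,0,0],[0,0,0],[0,0,0]],"fingers":[-0.3,-0.3,-0.3,-0.3,-0.3,-0.3]}'
python3 -c "
from h import *
go(622,-242,207.8)"
```

```text
time_s: 7.25
position: [622.2, -243.1, 214.2]
tcp_rot: [[-0.931, -0.366, 0.0], [-0.366, 0.931, 0.0], [-0.0, 0.0, -1.0]]
ft_force: [-0.1, 0.2, 0.5]
finger_gap: 0.736
gripper_force: 33.0
t 7.25 pos [ 622.2 -243.1  214.2] yaw 111.44 tilt [0.     0.0001] F [-0.1  0.2  0.5] gap 62.5 grip 32.956009805202484
shares [-0.002  0.014  0.081] dist 6.5 turn None
```

```bash
python3 -m handwheel '{"translation":[[0,0,0.04],[0,0,0.03],[0,0,0]],"twist":[[0,0,0],[0,0,0],[0,0,0]],"fingers":[-0.3,-0.3,-0.3]}'
python3 -c "
from h import *
go(622,-242,207.8)"
```

```text
time_s: 7.55
position: [622.1, -243.0, 208.3]
tcp_rot: [[-0.931, -0.366, -0.0], [-0.366, 0.931, 0.0], [0.0, 0.001, -1.0]]
ft_force: [-0.1, -0.5, -0.7]
finger_gap: 0.73
gripper_force: 33.0
t 7.55 pos [ 622.1 -243.   208.3] yaw 111.44 tilt [-0.0005  0.0004] F [-0.1 -0.5 -0.7] gap 62.0 grip 32.956800162792206
shares [-0.004  0.012  0.007] dist 1.1 turn None
```

```bash
python3 -m handwheel '{"translation":[[0,0,0.015],[0,0,0.01],[0,0,0]],"twist":[[0,0,0],[0,0,0],[0,0,0]],"fingers":[-0.3,-0.3,-0.3]}'
python3 -m handwheel '{"translation":[[0,0,0],[0,0,0],[0,0,0],[0,0,0]],"twist":[[0,0,0],[0,0,0],[0,0,0],[0,0,0]],"fingers":[-0.55,-0.7,-0.85,-0.85]}'
python3 - <<'E'
from h import *
go(622,-242,290)
c=cam('scene')
cv2.imwrite('pics/p2.png',cv2.resize(c[0][147:222,145:245][:,:,::-1],None,fx=6,fy=6,interpolation=cv2.INTER_CUBIC))
E
```

```text
time_s: 7.85
position: [622.2, -243.0, 207.7]
tcp_rot: [[-0.931, -0.366, 0.001], [-0.366, 0.931, -0.0], [-0.0, -0.0, -1.0]]
ft_force: [-2.0, 0.3, 6.4]
finger_gap: 0.734
gripper_force: 33.3
time_s: 8.25
position: [622.2, -243.1, 206.5]
tcp_rot: [[-0.931, -0.366, -0.0], [-0.366, 0.931, 0.0], [0.0, 0.0, -1.0]]
ft_force: [0.9, -0.1, 1.1]
finger_gap: 0.925
gripper_force: 0.0
t 8.25 pos [ 622.2 -243.1  206.5] yaw 111.44 tilt [-0.0002  0.0002] F [ 0.9 -0.1  1.1] gap 78.6 grip 0.0
shares [-0.003  0.014 -1.044] dist 83.5 turn None
```

View pics/p2.png

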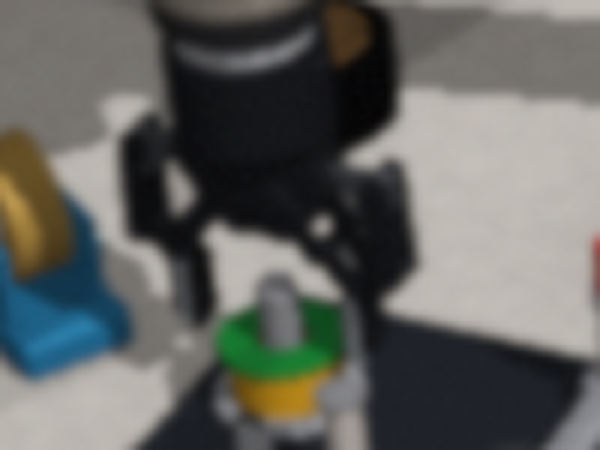

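The disc lies flat on the old roll round the spindle (crop pixel (285,340)), with the fingers clear of it. I'll lift and go to the fresh roll.

```bash
python3 -m handwheel '{"translation":[[0,0,-0.1],[0,0,-0.4],[0,0,-0.5],[0,0,-0.2],[0,0,0]],"twist":[[0,0,0],[0,0,0],[0,0,0],[0,0,0],[0,0,0]],"fingers":[-0.85,-0.85,-0.85,-0.85,-0.85]}' >/dev/null
python3 -m handwheel '{"translation":[[-0.073,0.523,0],[-0.073,0.523,0],[-0.073,0.523,0],[-0.073,0.523,0],[-0.073,0.523,0],[-0.073,0.523,0],[-0.073,0.523,0],[-0.073,0.523,0],[-0.073,0.523,0.1],[-0.073,0.523,0.2],[0,0,0.3],[0,0,0]],"twist":[[0,0,0],[0,0,0],[0,0,0],[0,0,0],[0,0,0],[0,0,0],[0,0,0],[0,0,0],[0,0,0],[0,0,0],[0,0,0],[0,0,0]],"fingers":[-0.75,-0.75,-0.75,-0.75,-0.75,-0.75,-0.75,-0.75,-0.75,-0.75,-0.75,-0.75]}' >/dev/null
python3 -m handwheel '{"translation":[[0,0,0],[0,0,0]],"twist":[[0,0,0],[0,0,0]],"fingers":[-0.75,-0.75]}' >/dev/null
python3 -c "
from h import *
go(523.3,168.1,173)"
```

```text
t 10.2 pos [524.2 166.9 255.4] yaw 111.36 tilt [0.0011 0.0002] F [-0.3  0.4 -0.3] gap 74.0 grip 0.0
shares [0.006 0.018 1.03 ] dist 82.5 turn None
```

```bash
python3 -m handwheel '{"translation":[[0.006,0.018,0.3],[0,0,0.3],[0,0,0.25],[0,0,0.18],[0,0,0],[0,0,0]],"twist":[[0,0,0],[0,0,0],[0,0,0],[0,0,0],[0,0,0],[0,0,0]],"fingers":[-0.75,-0.75,-0.75,-0.75,-0.75,-0.75]}'
python3 -m handwheel '{"translation":[[0,0,0],[0,0,0],[0,0,0],[0,0,0],[0,0,0]],"twist":[[0,0,0],[0,0,0],[0,0,0],[0,0,0],[0,0,0]],"fingers":[-0.5,-0.35,-0.25,-0.25,-0.25]}' 30
python3 -c "
from h import *
go(523.3,168.1,173)"
```

```text
time_s: 10.8
position: [523.3, 168.3, 173.2]
tcp_rot: [[-0.931, -0.364, 0.001], [-0.364, 0.931, 0.0], [-0.001, -0.0, -1.0]]
ft_force: [-0.3, -0.6, 0.1]
finger_gap: 0.873
gripper_force: 0.0
time_s: 11.3
position: [523.2, 168.8, 173.9]
tcp_rot: [[-0.931, -0.366, 0.003], [-0.366, 0.931, 0.0], [-0.003, -0.001, -1.0]]
ft_force: [-0.3, -0.7, 5.3]
finger_gap: 0.673
gripper_force: 31.2
t 11.3 pos [523.2 168.8 173.9] yaw 111.44 tilt [0.0027 0.0002] F [-0.3 -0.7  5.3] gap 57.2 grip 31.21978708205347
shares [ 0.002 -0.009  0.011] dist 1.1 turn None
```

```bash
python3 -m handwheel '{"translation":[[0,0,-0.2],[0,0,-0.5],[0,0,-0.5],[0,0,-0.4],[0,0,0]],"twist":[[0,0,0],[0,0,0],[0,0,0],[0,0,0],[0,0,0]],"fingers":[-0.25,-0.25,-0.25,-0.25,-0.25]}' >/dev/null
python3 -m handwheel '{"translation":[[0.073,-0.524,0],[0.073,-0.524,0],[0.073,-0.524,0],[0.073,-0.524,0],[0.073,-0.524,0],[0.073,-0.524,0],[0.073,-0.524,0],[0.073,-0.524,0],[0.073,-0.524,0],[0.073,-0.524,0],[0,0,0],[0,0,0]],"twist":[[0,0,0],[0,0,0],[0,0,0],[0,0,0],[0,0,0],[0,0,0],[0,0,0],[0,0,0],[0,0,0],[0,0,0],[0,0,0],[0,0,0]],"fingers":[-0.25,-0.25,-0.25,-0.25,-0.25,-0.25,-0.25,-0.25,-0.25,-0.25,-0.25,-0.25]}' >/dev/null
python3 -m handwheel '{"translation":[[0,0,0],[0,0,0]],"twist":[[0,0,0],[0,0,0]],"fingers":[-0.25,-0.25]}' >/dev/null
python3 -c "
from h import *
go(622,-242.5,266)"
```

```text
t 13.2 pos [ 621.5 -241.3  300.3] yaw 111.53 tilt [-0.0004  0.0005] F [-0.5 -0.2 -0.6] gap 57.3 grip 33.22272116821182
shares [-0.001 -0.017  0.428] dist 34.3 turn None
```

```bash
python3 -m handwheel '{"translation":[[-0.003,-0.015,0.2],[0,0,0.2],[0,0,0],[0,0,0]],"twist":[[0,0,0],[0,0,0],[0,0,0],[0,0,0]],"fingers":[-0.25,-0.25,-0.25,-0.25]}' >/dev/null
python3 - <<'E'
from h import *
go(622,-242.5,220)
c=cam('scene')
z=robot.state()['position'][2]-173.9
f=lambda P:((proj(c,P)-[145,147]+.5)*6-.5).round(0)
a=np.linspace(0,6.28,120);x,y=622,-242.5
d=f([[x+30*np.cos(t),y+30*np.sin(t),q] for t in a for q in(z,z+24)]);print(d.min(0),d.max(0),f([x,y,z+24]),f([x,y,78]))
cv2.imwrite('pics/p3.png',cv2.resize(c[0][147:222,145:245][:,:,::-1],None,fx=6,fy=6,interpolation=cv2.INTER_CUBIC))
E
```

```text
t 13.6 pos [ 622.3 -242.9  268.6] yaw 111.51 tilt [-0.0002  0.0002] F [-0.6 -0.5 -0.4] gap 57.3 grip 33.201737554240935
shares [0.002 0.005 0.608] dist 48.6 turn None
[204. 168.] [340. 283.] [[270. 203.]] [[279. 278.]]
```

View pics/p3.png

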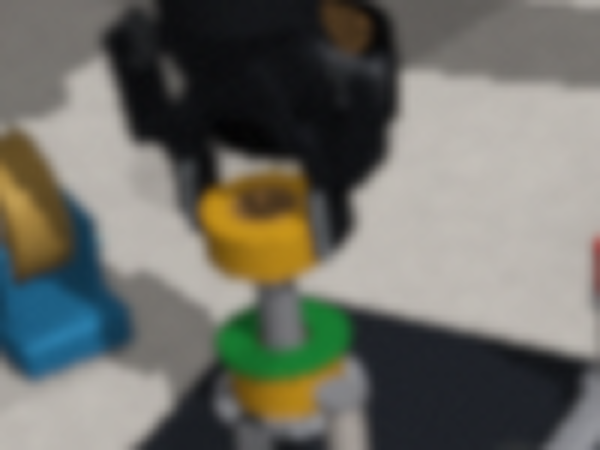

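The held roll sits about 5 crop pixels (around 2 mm) left of the expected line: its hole is at (264,202), expected (270,203). I'll correct part of that and go down, watching the side force.

```bash
python3 -m handwheel '{"translation":[[0.007,0.019,0.1],[0,0,0.1],[0,0,0.08],[0,0,0],[0,0,0]],"twist":[[0,0,0],[0,0,0],[0,0,0],[0,0,0],[0,0,0]],"fingers":[-0.25,-0.25,-0.25,-0.25,-0.25]}'
python3 -c "
from h import *
go(621,-241.3,220)"
```

```text
time_s: 14.15
position: [621.1, -242.5, 245.6]
tcp_rot: [[-0.931, -0.365, -0.0], [-0.365, 0.931, 0.0], [0.0, 0.0, -1.0]]
ft_force: [-0.4, 0.8, -0.1]
finger_gap: 0.673
gripper_force: 33.2
t 14.15 pos [ 621.1 -242.5  245.6] yaw 111.44 tilt [-0.0004  0.0004] F [-0.4  0.8 -0.1] gap 57.2 grip 33.209084020173805
shares [-0.005  0.014  0.319] dist 25.6 turn None
```

Roll bottom is at 72, past the nose, with no force. I'll continue down.

```bash
python3 -m handwheel '{"translation":[[0,0,0.08],[0,0,0.08],[0,0,0.08],[0,0,0.05],[0,0,0],[0,0,0]],"twist":[[0,0,0],[0,0,0],[0,0,0],[0,0,0],[0,0,0],[0,0,0]],"fingers":[-0.25,-0.25,-0.25,-0.25,-0.25,-0.25]}'
python3 -c "
from h import *
go(621,-242,219.9)"
```

```text
time_s: 14.75
position: [621.1, -242.5, 222.6]
tcp_rot: [[-0.931, -0.366, -0.0], [-0.366, 0.931, 0.0], [0.0, 0.0, -1.0]]
ft_force: [-0.3, 0.4, -0.6]
finger_gap: 0.674
gripper_force: 33.2
t 14.75 pos [ 621.1 -242.5  222.6] yaw 111.44 tilt [-0.0001  0.0001] F [-0.3  0.4 -0.6] gap 57.3 grip 33.209007331898874
shares [-0.001  0.006  0.033] dist 2.7 turn None
```

```bash
python3 -m handwheel '{"translation":[[0,0,0.02],[0,0,0.015],[0,0,0]],"twist":[[0,0,0],[0,0,0],[0,0,0]],"fingers":[-0.25,-0.25,-0.25]}'
python3 -m handwheel '{"translation":[[0,0,0],[0,0,0],[0,0,0],[0,0,0]],"twist":[[0,0,0],[0,0,0],[0,0,0],[0,0,0]],"fingers":[-0.4,-0.55,-0.7,-0.7]}'
python3 -m handwheel '{"translation":[[0,0,-0.1],[0,0,-0.3],[0,0,-0.4],[0,0,-0.4],[0,0,-0.4],[0,0,0]],"twist":[[0,0,0],[0,0,0],[0,0,0],[0,0,0],[0,0,0],[0,0,0]],"fingers":[-0.7,-0.7,-0.7,-0.7,-0.7,-0.7]}' >/dev/null
python3 - <<'E'
from h import *
go(520.7,-121.1,300)
c=cam('scene')
f=lambda P:((proj(c,P)-[145,147]+.5)*6-.5).round(0)
a=np.linspace(0,6.28,120);x,y=622,-242.5
for z,r,h in((46,30,24),(40,32,6)):
  d=f([[x+r*np.cos(t),y+r*np.sin(t),q] for t in a for q in(z,z+h)]);print(d.min(0),d.max(0))
cv2.imwrite('pics/p4.png',cv2.resize(c[0][147:222,145:265][:,:,::-1],None,fx=6,fy=6,interpolation=cv2.INTER_CUBIC))
E
```

```text
time_s: 15.05
position: [621.1, -242.5, 220.0]
tcp_rot: [[-0.931, -0.366, 0.0], [-0.366, 0.931, -0.0], [-0.0, -0.0, -1.0]]
ft_force: [-0.6, 0.3, -1.0]
finger_gap: 0.678
gripper_force: 33.2
time_s: 15.45
position: [621.1, -242.5, 219.9]
tcp_rot: [[-0.931, -0.366, 0.0], [-0.366, 0.931, 0.0], [-0.0, -0.0, -1.0]]
ft_force: [0.6, 0.4, 0.3]
finger_gap: 0.849
gripper_force: 0.0
t 16.05 pos [ 621.8 -242.7  354.4] yaw 111.45 tilt [ 0.0095 -0.0049] F [0.2 0.9 1.2] gap 72.4 grip 0.0
shares [0.624 1.883 0.661] dist 167.2 turn None
[216. 257.] [350. 372.]
[218. 296.] [356. 385.]
```

View pics/p4.png

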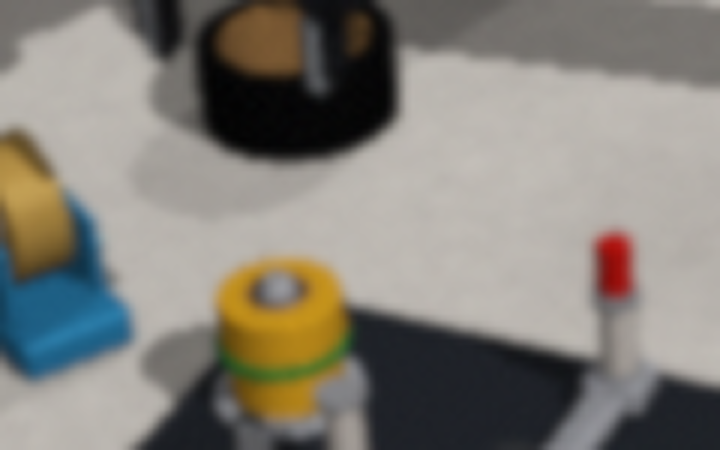

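All seated: the roll is flat on the disc with the spindle nose showing at (280,285). The nut is at (613,265). Now I go over the nut, with the closing axis along its direction of travel.

```bash
python3 -m handwheel '{"translation":[[0.125,0.376,0.1],[0.125,0.376,0.1],[0.125,0.376,0.1],[0.125,0.376,0.1],[0.125,0.376,0.1],[0,0,0],[0,0,0],[0,0,0]],"twist":[[0,0,0],[0,0,0],[0,0,0],[0,0,0],[0,0,0],[0,0,0],[0,0,0],[0,0,0]],"fingers":[-0.2,-0.2,-0.2,-0.2,-0.2,-0.2,-0.2,-0.2]}' >/dev/null
python3 - <<'E'
from h import *
go(521.3,-121,252,111.4);print(np.round(robot.state()['q'],2))
c=cam('scene');hs=cv2.cvtColor(c[0],cv2.COLOR_RGB2HSV)
u,v=proj(c,[521,-121,89])[0];m=cv2.inRange(hs,(0,150,60),(8,255,255))|cv2.inRange(hs,(172,150,60),(180,255,255))
k=np.zeros_like(m);cv2.circle(k,(int(u),int(v)),20,255,-1);ys,xs=np.nonzero(m&k);print('nut px',xs.mean(),ys.mean(),len(xs),'model',u,v)
E
```

```text
t 16.9 pos [ 520.2 -121.4  308. ] yaw 111.42 tilt [ 0.0008 -0.0004] F [ 1.1 -0.1  0.2] gap 51.1 grip 0.0
shares [-0.014 -0.     0.699] dist 56.0 turn 0.001
[-0.37  0.46  1.64 -0.    1.05 -2.32]
nut px 246.95348837209303 190.7906976744186 43 model 247.46709601384163 190.47958898714472
```

```bash
python3 -m handwheel '{"translation":[[-0.01,0,0.2],[0,0,0.25],[0,0,0.2],[0,0,0.05],[0,0,0],[0,0,0]],"twist":[[0,0,0],[0,0,0],[0,0,0],[0,0,0],[0,0,0],[0,0,0]],"fingers":[-0.2,-0.2,-0.2,-0.2,-0.2,-0.2]}' 
python3 -m handwheel '{"translation":[[0,0,0],[0,0,0],[0,0,0],[0,0,0],[0,0,0],[0,0,0],[0,0,0]],"twist":[[0,0,0],[0,0,0],[0,0,0],[0,0,0],[0,0,0],[0,0,0],[0,0,0]],"fingers":[0.2,0.4,0.6,0.8,0.8,0.8,0.8]}' 40
python3 - <<'E'
from h import *
go(521.3,-121,252,111.4)
P=np.array([623.2,-81.0])
for t in np.arange(0,.71,.1):
    a=np.pi+.3733+t;print(round(t,1),(P+110*np.array([np.cos(a),np.sin(a)])).round(1))
E
```

```text
time_s: 17.55
position: [520.8, -120.9, 252.5]
tcp_rot: [[-0.931, -0.365, 0.001], [-0.365, 0.931, -0.0], [-0.001, -0.001, -1.0]]
ft_force: [0.6, -1.1, 0.1]
finger_gap: 0.602
gripper_force: 0.0
time_s: 18.25
position: [520.4, -120.3, 252.5]
tcp_rot: [[-0.931, -0.366, 0.001], [-0.366, 0.931, -0.0], [-0.001, -0.0, -1.0]]
ft_force: [-1.4, 2.5, 5.2]
finger_gap: 0.192
gripper_force: 38.9
t 18.25 pos [ 520.4 -120.3  252.5] yaw 111.45 tilt [ 0.0008 -0.    ] F [-1.4  2.5  5.2] gap 16.3 grip 38.90734612941742
shares [-0.008 -0.012  0.007] dist 1.3 turn 0.001
0.0 [ 520.8 -121.1]
0.1 [ 525.3 -131.1]
0.2 [ 530.8 -140.7]
0.3 [ 537.2 -149.6]
0.4 [ 544.5 -157.8]
0.5 [ 552.5 -165.3]
0.6 [ 561.3 -171.9]
0.7 [ 570.7 -177.7]
```

```bash
python3 -m handwheel '{"translation":[[-0.007,-0.137,0],[-0.014,-0.137,0],[-0.02,-0.136,0],[0,0,0],[0,0,0]],"twist":[[0,0,-0.064],[0,0,-0.064],[0,0,-0.064],[0,0,0],[0,0,0]],"fingers":[0.8,0.8,0.8,0.8,0.8]}' 
python3 -c "
from h import *
go(537.2,-149.6)"
```

```text
time_s: 18.75
position: [535.7, -148.7, 252.4]
tcp_rot: [[-0.865, -0.502, -0.004], [-0.502, 0.865, 0.001], [0.003, 0.003, -1.0]]
ft_force: [-7.4, 1.6, 10.5]
finger_gap: 0.193
gripper_force: 39.7
t 18.75 pos [ 535.7 -148.7  252.4] yaw 120.12 tilt [-0.0037  0.0009] F [-7.4  1.6 10.5] gap 16.4 grip 39.66097176074982
shares [-0.01  -0.018 -0.   ] dist 1.7 turn None
```

```bash
python3 -m handwheel '{"translation":[[-0.027,-0.135,0],[-0.034,-0.133,0],[-0.041,-0.131,0],[-0.047,-0.129,0],[0,0,0],[0,0,0],[0,0,0],[0,0,0]],"twist":[[0,0,-0.064],[0,0,-0.064],[0,0,-0.064],[0,0,-0.064],[0,0,0],[0,0,0],[0,0,0],[0,0,0]],"fingers":[0.8,0.8,0.8,0.8,0.8,0.8,0.8,0.8]}' 
python3 - <<'E'
from h import *
go(570.7,-177.7)
p=np.array(robot.state()['position'][:2])-[623.2,-81];print('theta',np.arctan2(-p[1],-p[0])-.3733,'r',np.hypot(*p),robot.state()['q'][5])
c=cam('scene')
cv2.imwrite('pics/e.png',cv2.resize(c[0][147:247,145:275][:,:,::-1],None,fx=6,fy=6,interpolation=cv2.INTER_CUBIC))
E
```

```text
time_s: 19.55
position: [568.4, -177.3, 252.3]
tcp_rot: [[-0.747, -0.665, -0.006], [-0.665, 0.747, -0.0], [0.005, 0.004, -1.0]]
ft_force: [-12.4, -2.5, 11.5]
finger_gap: 0.197
gripper_force: 39.9
t 19.55 pos [ 568.4 -177.3  252.3] yaw 131.65 tilt [-0.0063 -0.0002] F [-12.4  -2.5  11.5] gap 16.7 grip 39.91611421108246
shares [-0.018 -0.022 -0.   ] dist 2.3 turn None
theta 0.6804815622811133 r 110.82797883417292 -2.7264646137761943
```

View pics/e.png

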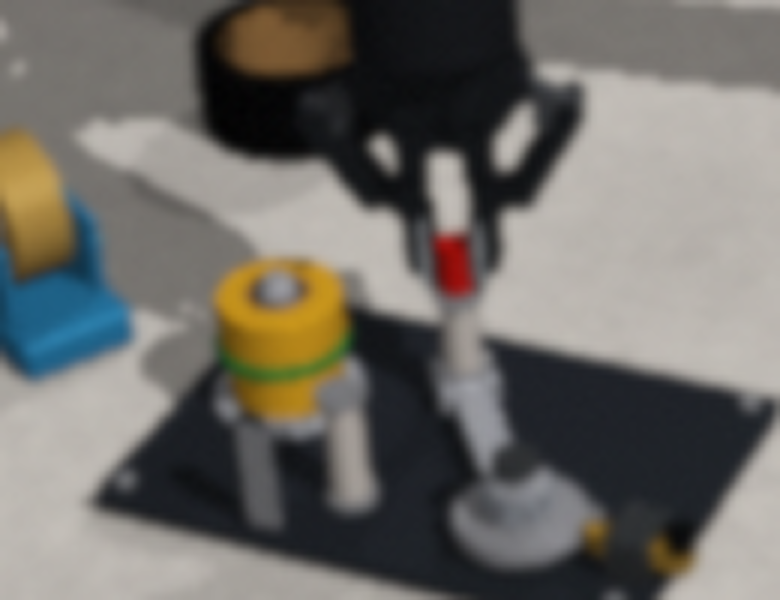

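The nut at (455,265) is gripped, with the arm at about 0.68 rad. The pawl side is clear and the stack of rolls is intact. I'll hand in.

```bash
python3 -m handwheel '{"translation":[[0,0,0],[0,0,0],[0,0,0]],"twist":[[0,0,0],[0,0,0],[0,0,0]],"fingers":[0.8,0.8,0.8]}'
python3 -c "
from h import *
print(ticket.job_done())"
```

```text
time_s: 19.9
position: [568.4, -177.3, 252.3]
tcp_rot: [[-0.747, -0.665, -0.006], [-0.665, 0.747, -0.0], [0.005, 0.004, -1.0]]
ft_force: [-12.7, -1.9, 11.0]
finger_gap: 0.193
gripper_force: 39.9
the job is handed in; nothing more can be done
None
```

I handed the job in at 19.9 s (no verdict was returned): the disc and fresh roll are on the spindle and let go, and the gripper is holding the tensioner arm at about 0.68 rad, estimated from the gripper's position, past the 0.47 click; I viewed 11 pictures, one over the limit of 10.

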